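Empty the file box on the bath carousel and park the scalp massager

ROBOT

A 6-joint arm with a two-finger parallel gripper is mounted at the origin on the work surface. World frame = base frame: x ahead of the robot, y to its left, z up, the work surface at z = 0. Lengths are in m, angles in rad, forces in N, time in s.
With the tool pointing down it reaches from about 0.25 to 0.8 m from the base axis. Payload 8.5 kg.
Tool frame: the origin (TCP) lies at the very end of the fingers, on their centre line; the grasp point (between the pads) lies 19 mm behind it; z points along the fingers, y is the line along which they close (so a half turn about z gives the same grasp; the last joint's range is limited). The gripper opens to 85 mm and grips with 20 to 120 N. Pads are 22 mm wide; open, the fingers measure 114 mm over their backs; the gripper's body (76 mm by 85 mm) begins 54 mm behind the grasp point. The pads swing forward as they close: fully open they stand 13 mm farther back than shut.
Start: joints at [-1.127, 0.238, -0.013, 1.319, 0, 1.571], TCP at [0.225, -0.474, 0.231] pointing down, gripper open.
Joint ranges: [-2.66, 2.66], [-1.03, 1.9], [-1.14, 1.46], [-1.82, 2.27], [-1.45, 1.34], [-3.14, 3.14]. Speed limits (rad/s): [2.22, 2.22, 2.79, 3.14, 3.14, 3.14].

INTERFACE

Orientations are given as a rotation vector (axis times angle).
In Python, from rig import arm, viewer gives the robot as it stands.
- The arm moves only by the shell command python3 -m inch 'ROWS' [OPENING] [FORCE]. ROWS is JSON, one flat list of numbers, 4 for each row, row after row: the shift along the tool's x, y, z in units of 0.75 m (1.0 is 0.75 m), then the turn about the tool's z in units of 180 degrees (1.0 is 180 degrees). A call has 1 to 10 rows; each row is the pose to reach, as a shift and turn from the pose commanded when the call began, along the tool's axes at that moment, turning the shorter way round; what a row does not reach only later rows make up. A row lasts 1/12 s, in which the tool goes at most 41.7 mm and 7.16 degrees, less where a joint would pass 70% of its speed; a pose out of reach is approached as far as the arm can. A call with a number of a shift or a turn outside -1 to 1 is refused whole. A call with a gripper value outside its range is refused whole. OPENING is the opening, from 0 (shut) to 1 (fully open), set as the call begins (- or left out, the last holds). The fingers move at their own pace and stop on an object; FORCE is the grip in N (left out, the last holds). Time passes only in rows, so rows that repeat a pose let the fingers close. It gives the time, the measured TCP pose, the force, the opening and the grip force at its end, in the units of the state.
- arm.get_state(): the state, without advancing time (a new reading comes with each control period).
- viewer.capture(name): name is "scene" or "top" or "wrist"; returns the picture (480x640x3 uint8, blue, green, red); there is no depth.
- viewer.get_calibration(name): a dict with "fx", "fy", "cx", "cy" (pixels), "position" and "rotation" of the camera in the world. Camera axes: x right, y up, looking along -z (the intrinsics and any distortion apply to the point x, -y, -z); pixel columns grow to the right and rows downward; lengths in m; the calibration is good to about 2 mm. A picture is of the moment at which its call begins: read the wrist's pose just before it. get_calibration takes no time and is no camera call; for the wrist camera it gives the pose at the moment of the call.
- arm.hand_in(): hands the job in; it is judged then, once.
The state is a dict: "clock": time; "qpos": joint angles; "qvel": joint speeds; "joint_efforts": joint torques, N m; "tool_pos": TCP position; "orientation": TCP orientation; "contact_force": force on the tool from outside, world axes, zero at the start; "wrist_torque": the same for the moment, N m; "grip_width": finger opening in m; "gripper_force": force on a finger pad.
Only numpy, scipy, OpenCV 4.12 (cv2) and the standard library are available. Lean on these libraries where they do the work, as an engineer would, in place of code of your own. Each camera call takes 0.05 s, during which the arm holds its last target. There are 200 camera calls.

TASK

Turn the bath carousel, pushing it round by the posts on its rim, until its aluminium file box faces the brass arrow; then pull every foot file out of the box and stand it, handle down, in the cells of the stainless soap rack. After that turn the carousel until the round rubber pad faces the arrow, and only then stand the scalp massager upright in the middle of the pad, the pad still facing the arrow. Do not push against the file box, jar or duck, keep the jar and duck standing on the carousel, and leave the other things on the ledge where they are.

Things in the scene. Friction and masses are not known exactly. Their poses are not given: they have to be found in the camera images.
- mark: small flat brass arrow plate, 30 by 22 by 2 mm, let into the ledge on the robot's side of the carousel; its +x axis points at the carousel's axis. It marks where the front of the carousel is
- mark_front (a point): the point of the ledge 35 mm along +x of the brass plate's centre, directly below the front of the carousel's rim (150 mm from the carousel's axis)
- carousel: bathroom carousel: a round light-wood turntable, 300 mm across, its top 24 mm above the ledge, on a low grey foot. Origin on its vertical axis at ledge level; this pose is that of the foot and does not turn. On four small ears of the rim stand upright round steel posts for pushing it: 16 mm thick, tops 74 mm above the ledge, centred 150 mm from the axis
- disc (a joint): turn of the turntable since the start, rad, growing anticlockwise from above. No stop within several turns; about 2 N at a post moves it and friction halts it at once when no longer pushed. Its four posts stand 45, 135, 225 and 315 degrees round from box_edge
- box_edge (a point): point on top of the turntable's rim, 150 mm from the axis, straight out from the file box: the file box faces front when this is above mark_front
- pad_edge (a point): point on top of the turntable's rim, 150 mm from the axis, straight out from the rubber pad (opposite the file box): the pad faces front when this is above mark_front
- pad (a point): centre of the top of the round black rubber pad on the turntable, 84 mm across, 2 mm thick, 90 mm from the axis, its top 26 mm above the ledge
- filebox (a point): aluminium file box fixed on the turntable, open on top, 98 mm (y) by 28 mm (x), 70 mm tall, walls and floor 3 mm; origin under its centre, on the turntable's top, 60 mm from the axis; x points radially at the axis. Three compartments in a row along y (pitch 31.7 mm, each about 29 by 22 mm inside); some hold a foot file
- massager: black hard-silicone scalp massager standing on the ledge: a disc 66 mm across and 22 mm high with a round grip 26 mm thick on top, rising to 66 mm; 0.12 kg; origin at the centre of its underside, z up
- rack: stainless soap rack fixed on the ledge: three open cells in a row along x, centres at x = -45, 0, +45 mm, each about 42 (x) by 36 mm (y) inside, walls 3 mm, rims 75 mm and floors 3 mm above the ledge. Origin at ledge level under the middle cell. A soap tray with a white soap bar, 36 mm high, continues at the +x end to x = 145 mm
- jar: clear glass jar with a steel knob lid standing loose on the turntable, 64 mm across, 82 mm tall; origin at the centre of its underside
- duck: yellow plastic duck standing loose on the turntable, about 75 mm tall, 62 mm across; origin at the centre of its underside
- file1: wooden foot file standing upright in the file box, 170 mm long, 12 mm thick (its x, radial in the box); lower 110 mm a handle 20 mm wide (y), upper 60 mm an abrasive head 26 mm wide; 0.05 kg; origin at the centre of its foot (handle end), z along it towards the head. May be absent
- file2: wooden foot file standing upright in the file box, 170 mm long, 12 mm thick (its x, radial in the box); lower 110 mm a handle 20 mm wide (y), upper 60 mm an abrasive head 26 mm wide; 0.05 kg; origin at the centre of its foot (handle end), z along it towards the head. May be absent
- file3: wooden foot file standing upright in the file box, 170 mm long, 12 mm thick (its x, radial in the box); lower 110 mm a handle 20 mm wide (y), upper 60 mm an abrasive head 26 mm wide; 0.05 kg; origin at the centre of its foot (handle end), z along it towards the head. May be absent
- tumbler: bystander: white ceramic tumbler, 74 mm across, 95 mm tall; origin at the centre of its underside
- creampot: bystander: low glass cream pot with an aluminium lid, 68 mm across, 50 mm tall; origin at the centre of its underside
- nailbrush: bystander: wooden nail brush, 85 by 35 mm, 31 mm tall; origin at the centre of its underside
- pumice: bystander: grey pumice stone, 90 by 55 mm, 32 mm tall; origin at the centre of its underside
Things that resemble listed ones, but are neither listed nor needed, are in the scene too. What is shaped like the massager but orange is not meant. Leave any orange look-alike of the file1 alone.

How it is judged:
By the outcome, as a careful person would: the job done as asked, in the order asked, and still so for the second after the job is handed in, with the robot touching nothing.
Of file1, file2, file3 only 2 to 3 are there at a start; the rules pass over those that are not, and their reading is None.
At some moment in a run one of massager may be knocked a few centimetres aside while the robot is not near it.
It also fails if it takes over 210 s, if anything falls off the work surface, if the arm or the gripper's body presses on something with over 40 N, if the wrist force passes 120 N, or if a joint passes its speed limit or range.

## Working session

There is one attempt and no reset: what is moved stays moved. The work goes in short steps, Python scripts to look and compute and a shell command to move; the robot and the scene stay as the last step left them, time stands still between calls to the robot, and variables do not carry over. Pictures are saved under pics/ and viewed, at most 14 in all, crops included, and the job is handed in when it is done.

```bash
ls; mkdir -p pics
python3 - <<'E'
from rig import arm, viewer
import cv2,numpy as np
print(arm.get_state())
for n in ("scene","top","wrist"):
    c=viewer.get_calibration(n); print(n,c)
    im=viewer.capture(n); cv2.imwrite(f"pics/{n}0.png",im)
E
```

```text
pics
{'clock': 0.0, 'qpos': array([-1.12698231e+00,  2.38768186e-01, -1.42660034e-02,  1.31921095e+00,
       -1.75658688e-05,  1.57081027e+00]), 'qvel': array([ 2.21448153e-03,  1.89234912e-03, -5.13384398e-05, -1.01583987e-03,
        6.03241964e-04,  1.08741614e-03]), 'joint_efforts': array([-3.23416913e-03, -5.38778329e+01,  3.46440268e+01,  1.83049310e-02,
        9.14076418e-05,  1.18437706e-05]), 'tool_pos': array([ 0.22523984, -0.47375461,  0.23067967]), 'orientation': array([-3.06318917e+00, -6.91102426e-01,  5.27574244e-04]), 'contact_force': array([ 0.42219496,  0.10839704, -0.0892904 ]), 'wrist_torque': array([ 0.03287838,  0.01923735, -0.03115266]), 'gripper_force': 0.0, 'grip_width': 0.08534817702598259}
scene {'fx': 462.3389410710024, 'fy': 462.3389410710024, 'cx': 309.76215797259056, 'cy': 242.1201776217373, 'position': array([ 1.12387462, -0.84728287,  0.69160034]), 'rotation': array([0.96724716, 0.31817295, 0.62440562])}
top {'fx': 462.7834353853119, 'fy': 462.7834353853119, 'cx': 319.98641054879516, 'cy': 234.09958953457513, 'position': array([ 0.45863811, -0.03369922,  1.00102716]), 'rotation': array([ 0.04187921, -0.04706191, -1.56625436])}
wrist {'fx': 426.5491356516939, 'fy': 426.5491356516939, 'cx': 315.08895802704956, 'cy': 243.31986959625834, 'position': array([ 0.2862719 , -0.44691959,  0.37361561]), 'rotation': array([-0.23589744,  0.14994953, -1.11934339])}
```

View pics/top0.png

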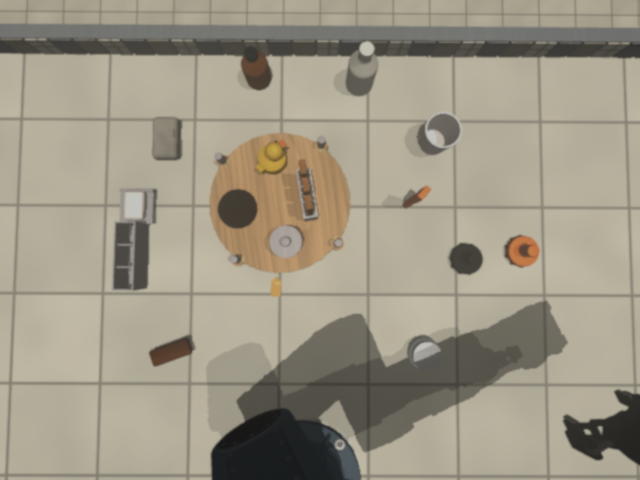

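View pics/scene0.png

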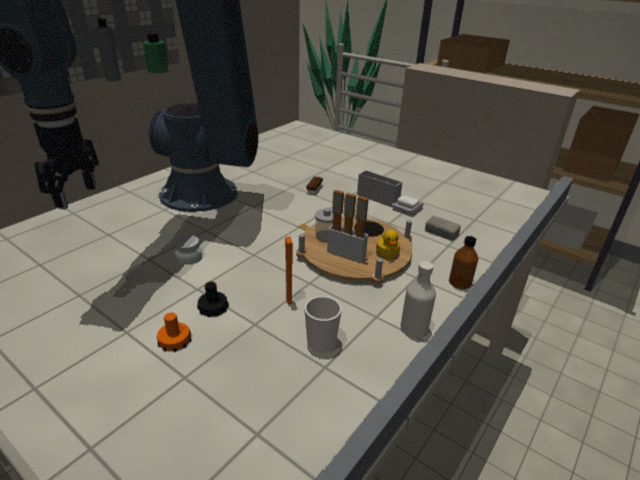

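Top view: the carousel is centred near (280,202), with the pad at (237,208), the box with files at (308,193) and the brass arrow at (276,287). The jar is at (286,241), the duck at (272,155) and the rack at (130,255) with its soap tray at (138,205).

What could be confused:
- **Massager:** black one at (466,258), which I choose; the orange one at (523,250) is a look-alike.
- **Files:** three brown ones in the box, scene (337–362,210), which I choose; the orange stick at scene (289,270) / top (416,197) is a look-alike.

```bash
cat > h.py <<'E'
import cv2, numpy as np
from scipy.spatial.transform import Rotation as R
from rig import arm, viewer
def ray(c,u,v):
    d=np.array([(u-c["cx"])/c["fx"],-(v-c["cy"])/c["fy"],-1.0])
    return np.array(c["position"]),R.from_rotvec(c["rotation"]).apply(d)
def onz(c,u,v,z):
    p,d=ray(c,u,v); return p+d*(z-p[2])/d[2]
def px(c,P):
    q=R.from_rotvec(c["rotation"]).inv().apply(np.array(P)-c["position"])
    return np.array([c["cx"]+c["fx"]*q[0]/-q[2],c["cy"]-c["fy"]*q[1]/-q[2]])
def tri(c1,a,c2,b):
    p,d=ray(c1,*a); q,e=ray(c2,*b)
    s=np.linalg.lstsq(np.c_[d,-e],q-p,rcond=None)[0]
    return (p+d*s[0]+q+e*s[1])/2, np.linalg.norm(p+d*s[0]-q-e*s[1])
def blobs(m,amin=20):
    n,l,s,c=cv2.connectedComponentsWithStats(m.astype(np.uint8))
    return [(c[i],s[i]) for i in range(1,n) if s[i][4]>=amin]
def yaw(st=None):
    st=st or arm.get_state(); x=R.from_rotvec(st["orientation"]).apply([1,0,0]); return np.degrees(np.arctan2(x[1],x[0]))
def go(P,y=None,start=None):
    """shift/turn in move units to TCP P (world) and tool-x yaw y (deg), from the measured pose"""
    st=arm.get_state(); r=R.from_rotvec(st["orientation"])
    s=r.inv().apply(np.array(P)-st["tool_pos"])/0.75
    t=0 if y is None else -((y-yaw(st)+180)%360-180)/180
    return np.round(s,4),round(t,4)
E
python3 - <<'E'
from h import *
c=viewer.get_calibration("top"); im=cv2.imread("pics/top0.png"); h=cv2.cvtColor(im,cv2.COLOR_BGR2HSV).astype(int)
H,S,V=h[...,0],h[...,1],h[...,2]
wood=(H>8)&(H<22)&(S>70)&(V>90)
wood[:,:200]=0; wood[:,360:]=0
cs,_=cv2.findContours(wood.astype(np.uint8),cv2.RETR_EXTERNAL,cv2.CHAIN_APPROX_NONE); k=max(cs,key=cv2.contourArea)
e=cv2.fitEllipse(cv2.convexHull(k)); print("rim",e, onz(c,*e[0],.024))
yel=(H>14)&(H<30)&(S>130)&(V>120); yel[:275]=0
for b in blobs(yel,15): print("mark",b[0],b[1],onz(c,*b[0],.002))
dark=(V<50)
for b in blobs(dark,150): 
  if 100<b[0][1]<400: print("dark",b[0],b[1],onz(c,*b[0],.026))
print(h[240,235],h[250,466],h[287,276],h[255,134])
im2=np.hstack([cv2.resize(im[120:300,200:360],None,fx=3,fy=3,interpolation=cv2.INTER_CUBIC),cv2.resize(im[180:300,100:170],None,fx=4.5,fy=4.5,interpolation=cv2.INTER_CUBIC)])
cv2.imwrite("pics/crop1.png",im2);print(im2.shape)
s=cv2.imread("pics/scene0.png"); a=cv2.resize(s[170:300,270:430],None,fx=4,fy=4,interpolation=cv2.INTER_CUBIC); cv2.imwrite("pics/crop2.png",a)
E
```

```text
rim ((279.3734130859375, 202.89796447753906), (141.89295959472656, 143.38394165039062), 69.26345825195312) [0.58001499 0.0496331  0.024     ]
mark [275.48453608 288.        ] [272 279   8  16  97] [0.39897867 0.05821244 0.002     ]
[ 16 106 169] [21 38 68] [ 18 139 193] [ 17  20 112]
(540, 795, 3)
```

View pics/crop1.png

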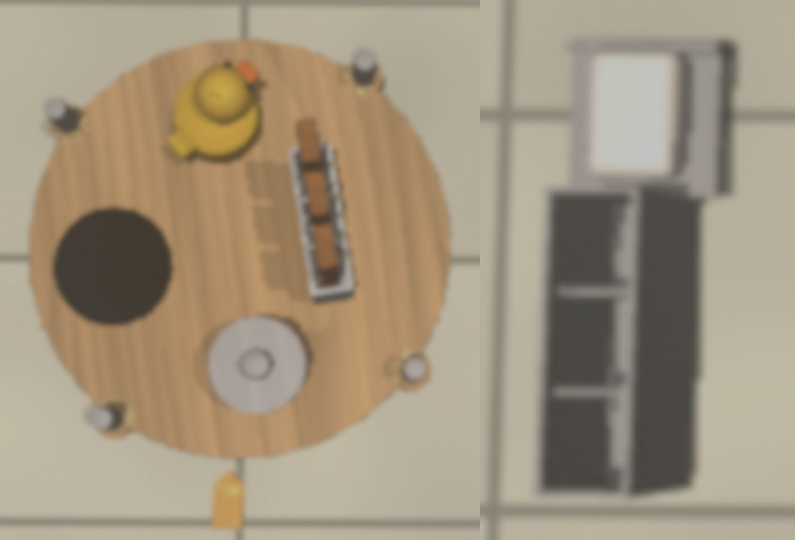

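View pics/crop2.png

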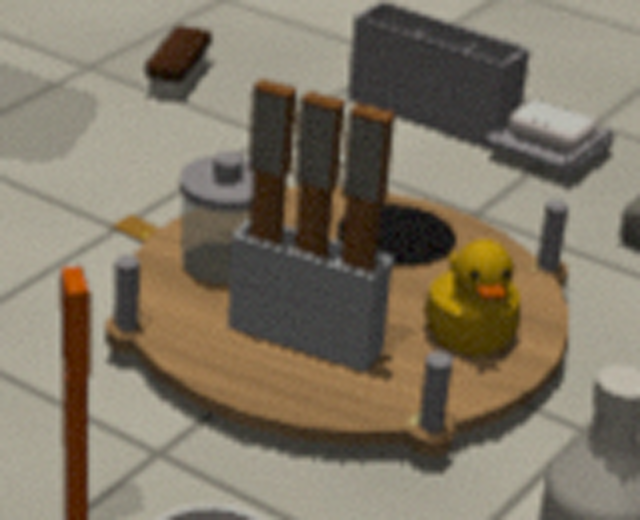

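Crop: the posts' tops are at crop (57,108), (363,62), (415,369) and (101,417), and the pad is at (112,266). Three brown files stand in the box. The rack's rim corners are at (548,188), (640,190), (538,492) and (630,494).

Run:
```python
from h import *
c=viewer.get_calibration("top"); C=np.array([.580,.0496])
f=lambda x,y:(200+x/3,120+y/3)
P=np.array([onz(c,*f(*p),.074)[:2] for p in [(57,108),(363,62),(415,369),(101,417)]])
print("posts",P.round(4),"mean",P.mean(0), [ (round(np.hypot(*(p-C)),4),round(np.degrees(np.arctan2(*(p-C)[::-1])),1)) for p in P])
for n,q,z in [("pad",(112,266),.026),("jar",(257,364),.106),("duck",(218,112),.06)]:
    p=onz(c,*f(*q),z)[:2]; d=p-C; print(n,p.round(4),np.hypot(*d).round(4),np.degrees(np.arctan2(d[1],d[0])).round(1))
g=lambda x,y:(100+(x-480)/4.5,180+y/4.5)
K=np.array([onz(c,*g(*q),.075)[:2] for q in [(548,188),(640,190),(538,492),(630,494)]])
print("rack",K.round(4),K.mean(0))
m=onz(c,466,258,.022);print("massager approx",m, "post at -127 ray")
st=arm.get_state(); print(yaw(st))
a=np.radians(-127);
```

```text
posts [[ 0.6687  0.1684]
 [ 0.7012 -0.038 ]
 [ 0.4935 -0.0735]
 [ 0.4606  0.1357]] mean [0.58100737 0.04815944] [(np.float64(0.1483), np.float64(53.2)), (np.float64(0.1495), np.float64(-35.9)), (np.float64(0.1505), np.float64(-125.1)), (np.float64(0.1472), np.float64(144.2))]
pad [0.5671 0.1383] 0.0896 98.3
jar [0.4951 0.0298] 0.0872 -166.9
duck [0.6696 0.0612] 0.0904 7.4
rack [[0.5342 0.3741]
 [0.5335 0.3331]
 [0.3995 0.3746]
 [0.3988 0.334 ]] [0.46646939 0.35392265]
massager approx [ 0.46483107 -0.34584384  0.022     ] post at -127 ray
25.42712833227838
```

```bash
cat >> h.py <<'E'
def plan(W,P0=None,y0=None):
    """one call per waypoint (x,y,z,yaw): shift and turn in move units; tool assumed to point down"""
    st=arm.get_state(); P0=st["tool_pos"] if P0 is None else np.array(P0); y0=yaw(st) if y0 is None else y0
    for w in W:
        a=np.radians(y0); d=(np.array(w[:3])-P0)/.75
        x=np.array([np.cos(a),np.sin(a),0]); y=np.array([np.sin(a),-np.cos(a),0])
        print(w,"->",[round(float(v),3) for v in (d@x,d@y,-d[2],-((w[3]-y0+180)%360-180)/180)])
        P0=np.array(w[:3]); y0=w[3]
E
python3 - <<'E'
from h import *
plan([(.36,-.20,.231,95),(.49,-.08,.231,165),(.4934,-.0731,.12,234.5),(.4934,-.0731,.043,234.5)])
E
```

```text
(0.36, -0.2, 0.231, 95) -> [0.319, -0.253, -0.0, -0.387]
(0.49, -0.08, 0.231, 165) -> [0.144, 0.187, -0.0, -0.389]
(0.4934, -0.0731, 0.12, 234.5) -> [-0.002, 0.01, 0.148, -0.386]
(0.4934, -0.0731, 0.043, 234.5) -> [0.0, 0.0, 0.103, -0.0]
```

```bash
python3 -m inch '[0.319,-0.253,0,-0.387,0.319,-0.253,0,-0.387,0.319,-0.253,0,-0.387,0.319,-0.253,0,-0.387,0.319,-0.253,0,-0.387,0.319,-0.253,0,-0.387,0.319,-0.253,0,-0.387,0.319,-0.253,0,-0.387,0.319,-0.253,0,-0.387,0.319,-0.253,0,-0.387]' 0.5 20
python3 -m inch '[0.144,0.187,0,-0.389,0.144,0.187,0,-0.389,0.144,0.187,0,-0.389,0.144,0.187,0,-0.389,0.144,0.187,0,-0.389,0.144,0.187,0,-0.389,0.144,0.187,0,-0.389,0.144,0.187,0,-0.389,0.144,0.187,0,-0.389,0.144,0.187,0,-0.389]'
python3 -m inch '[-0.002,0.01,0,-0.386,-0.002,0.01,0,-0.386,-0.002,0.01,0,-0.386,-0.002,0.01,0,-0.386,-0.002,0.01,0,-0.386,-0.002,0.01,0,-0.386,-0.002,0.01,0,-0.386,-0.002,0.01,0,-0.386,-0.002,0.01,0,-0.386,-0.002,0.01,0,-0.386]'
python3 - <<'E'
from h import *
st=arm.get_state(); print(st["qpos"]); im=viewer.capture("wrist"); c=viewer.get_calibration("wrist")
print(px(c,(.4934,-.0731,.074)))
cv2.imwrite("pics/w1.png",im); plan([(.4934,-.0731,.11,234.5)])
E
```

```text
clock: 0.98
tool_pos: [0.3604, -0.1986, 0.2313]
orientation: [-2.109, -2.328, -0.0]
contact_force: [-0.4, -0.1, 0.1]
grip_width: 0.0428
gripper_force: 0.0
clock: 1.82
tool_pos: [0.49, -0.0798, 0.231]
orientation: [-0.396, -3.116, -0.0]
contact_force: [0.0, 0.3, 0.4]
grip_width: 0.043
gripper_force: 0.0
clock: 2.65
tool_pos: [0.4933, -0.0731, 0.2311]
orientation: [1.45, -2.787, -0.001]
contact_force: [0.7, 0.5, -0.8]
grip_width: 0.0426
gripper_force: 0.0
[-1.47163003e-01  1.93678245e-01 -7.26016880e-02  1.30513909e+00
  7.10160953e-05 -1.10659025e+00]
[317.3853376  223.82068535]
(0.4934, -0.0731, 0.11, 234.5) -> [-0.0, -0.0, 0.161, 0.004]
```

View pics/w1.png

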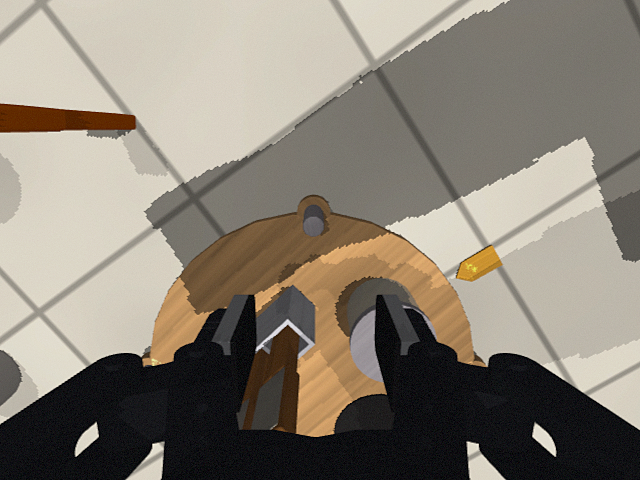

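The post's top is at (313,226), 4 px from where I predicted it. Next I lower and close.

```bash
python3 -m inch '[0,0,0.251,0,0,0,0.251,0,0,0,0.251,0,0,0,0.251,0,0,0,0.251,0,0,0,0.251,0,0,0,0.251,0]'
python3 -m inch '[0,0,0,0,0,0,0,0,0,0,0,0,0,0,0,0,0,0,0,0,0,0,0,0]' 0 20
```

```text
clock: 3.28
tool_pos: [0.4927, -0.073, 0.0426]
orientation: [1.438, -2.791, -0.003]
contact_force: [0.3, -0.2, 0.5]
grip_width: 0.0428
gripper_force: 0.0
clock: 3.78
tool_pos: [0.4951, -0.0733, 0.045]
orientation: [-1.439, 2.789, -0.003]
contact_force: [-0.1, -0.3, 7.8]
grip_width: 0.0152
gripper_force: 21.6
```

```bash
python3 -m inch '[-0.0001,0.007,0,0.0111,-0.0011,0.0209,0,0.0333,-0.0037,0.0382,0,0.0611,-0.0077,0.0551,0,0.0889,-0.0146,0.0749,0,0.1222,-0.0234,0.0939,0,0.1556,-0.0342,0.1118,0,0.1889,-0.0468,0.1286,0,0.2222,-0.0586,0.1414,0,0.25,-0.0662,0.1486,0,0.2667]'
python3 - <<'E'
from h import *
st=arm.get_state(); C=np.array([.5805,.049]); d=st["tool_pos"][:2]-C; print(np.hypot(*d),np.degrees(np.arctan2(*d[::-1])),yaw(st),st["contact_force"],st["qpos"][5])
E
```

```text
clock: 4.62
tool_pos: [0.4328, 0.0329, 0.045]
orientation: [-0.173, 3.133, -0.0]
contact_force: [-0.8, -2.3, 9.3]
grip_width: 0.015
gripper_force: 21.7
0.14860547089756182 -173.7699098215268 -173.67952502192946 [-0.81202872 -2.27352884  9.26807476] -0.034369628534046286
```

```bash
python3 -m inch '[-0.0001,0.007,0,0.0111,-0.0011,0.0209,0,0.0333,-0.0037,0.0382,0,0.0611,-0.0077,0.0551,0,0.0889,-0.0146,0.0749,0,0.1222,-0.0234,0.0939,0,0.1556,-0.0342,0.1118,0,0.1889,-0.0468,0.1286,0,0.2222,-0.0586,0.1414,0,0.25,-0.0662,0.1486,0,0.2667]'
python3 -m inch '[-0.0001,0.007,0,0.0111,-0.0011,0.0209,0,0.0333,-0.0011,0.0209,0,0.0333,-0.0011,0.0209,0,0.0333]'
python3 - <<'E'
from h import *
st=arm.get_state(); C=np.array([.5805,.049]); d=st["tool_pos"][:2]-C; print(np.hypot(*d),np.degrees(np.arctan2(*d[::-1])),yaw(st),st["contact_force"],st["qpos"][5])
im=viewer.capture("top"); cv2.imwrite("pics/top1.png",im)
cv2.imwrite("pics/crop3.png",cv2.resize(im[100:310,180:380],None,fx=2.8,fy=2.8,interpolation=cv2.INTER_CUBIC))
E
```

```text
clock: 5.45
tool_pos: [0.4696, 0.1501, 0.045]
orientation: [1.116, 2.934, 0.004]
contact_force: [-2.1, 0.2, 12.1]
grip_width: 0.0151
gripper_force: 22.0
clock: 5.78
tool_pos: [0.4806, 0.1613, 0.045]
orientation: [1.262, 2.875, 0.007]
contact_force: [-2.0, 4.0, 8.3]
grip_width: 0.0151
gripper_force: 21.7
0.15030121661947685 131.66681798999522 132.61105166597088 [-2.04398508  4.012534    8.28040067] 1.1497251763701704
```

View pics/crop3.png

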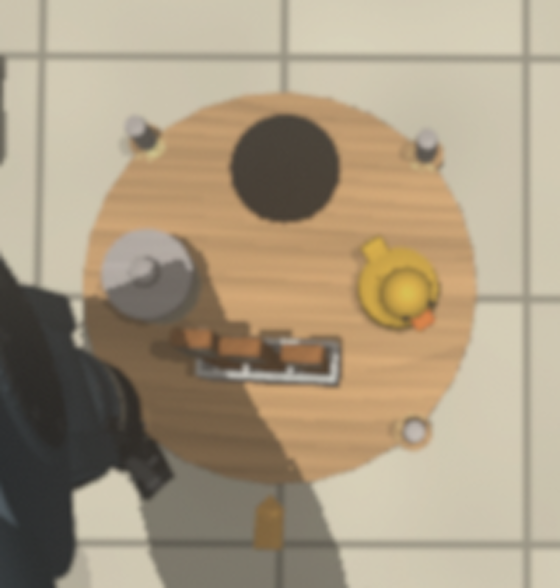

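```bash
cat > meas.py <<'E'
import sys
from h import *
def run(fn,show=True):
    c=viewer.get_calibration("top"); im=cv2.imread(fn); h=cv2.cvtColor(im,cv2.COLOR_BGR2HSV).astype(int); H,S,V=cv2.split(h.astype(np.uint8))
    C=np.array([.5805,.049])
    m=(V<85)&(np.hypot(*(np.indices(V.shape)[::-1]-np.array([280,203])[:,None,None]))<68)
    for p,s in blobs(m,300): q=onz(c,*p,.026)[:2]-C; print("pad",p,s,np.hypot(*q),np.degrees(np.arctan2(q[1],q[0])))
    m=(H>12)&(H<24)&(S>120)&(V>60); m[:278]=0; m[305:]=0; m[:,:255]=0; m[:,295:]=0
    for p,s in blobs(m,40): q=onz(c,*p,.002)[:2]-C; print("mark",p,s,np.hypot(*q),np.degrees(np.arctan2(q[1],q[0])))
run(sys.argv[1])
E
python3 meas.py pics/top1.png; python3 meas.py pics/top0.png
```

```text
pad [281.34761905 159.74285714] [ 263  142   37   36 1050] 0.09170937624946696 -1.819729043365346
mark [275.68695652 287.11304348] [272 279   8  16 115] 0.1798396250962079 177.19661253397388
pad [237.23916968 208.41155235] [ 219  190   38   38 1108] 0.09038985506715808 98.17596756770709
mark [275.63709677 287.06451613] [271 278  10  18 124] 0.17974176614458312 177.16061064532215
```

Run:
```python
from h import *
c=viewer.get_calibration("top")
A,B,D=[onz(c,180+x/2.8,100+y/2.8,.074)[:2] for x,y in [(137,127),(414,431),(427,142)]]
print(A,B,(A+B)/2, np.linalg.norm(A-B)); a=lambda v:np.degrees(np.arctan2(v[1],v[0]))
print("box angle from AB",a(A-B)-45-180+360," from D-B perpendicular",a(D-B)+180)
C=(A+B)/2
for C in (C,np.array([.5805,.049]),np.array([.58,.0496])):
    p=onz(c,281.35,159.74,.026)[:2]; m=onz(c,275.65,287.1,.002)[:2]; print(a(p-C)+180,a(m-C), a(p-m)+180)
```

```text
[0.6906236  0.14864234] [ 0.47153302 -0.05256838] [0.58107831 0.04803698] 0.29746670100460876
box angle from AB 177.56407415073292  from D-B perpendicular 177.5955237491861
178.77099537540082 176.8744982830385 177.51078312954138
178.1772625993204 177.1708488846094 177.51078312954138
177.81461740297965 177.35447321419824 177.51078312954138
```

```bash
python3 -m inch '[0,0.002,0,0.0033,0,0.002,0,0.0033,0,0.002,0,0.0033]'
python3 -m inch '[0,0,0,0,0,0,0,0,0,0,0,0,0,0,-0.1,0,0,0,-0.316,0,0,0,-0.316,0,0,0,-0.316,0,0,0,-0.316,0,0,0,-0.316,0,0,0,-0.316,0]' 0.5 20
python3 - <<'E'
from h import *
plan([(.42,.27,.28,90)])
E
```

```text
clock: 6.08
tool_pos: [0.4811, 0.1617, 0.045]
orientation: [1.277, 2.869, 0.006]
contact_force: [-2.4, 3.6, 8.4]
grip_width: 0.0151
gripper_force: 21.7
clock: 6.92
tool_pos: [0.4821, 0.1611, 0.2864]
orientation: [1.276, 2.863, 0.01]
contact_force: [-1.0, -1.0, -1.4]
grip_width: 0.043
gripper_force: 0.0
(0.42, 0.27, 0.28, 90) -> [0.163, 0.036, 0.008, 0.233]
```

```bash
python3 -m inch '[0.163,0.036,0.008,0.233,0.163,0.036,0.008,0.233,0.163,0.036,0.008,0.233,0.163,0.036,0.008,0.233,0.163,0.036,0.008,0.233,0.163,0.036,0.008,0.233,0.163,0.036,0.008,0.233]'
python3 - <<'E'
from h import *
for n in ("top","scene"):
    im=viewer.capture(n); cv2.imwrite(f"pics/{n}2.png",im)
    if n=="top": a=cv2.resize(im[190:260,230:320],(396,308),interpolation=cv2.INTER_CUBIC)
    else: b=cv2.resize(im[150:290,270:400],None,fx=4,fy=4,interpolation=cv2.INTER_CUBIC)
o=np.zeros((560,396+520,3),np.uint8); o[:308,:396]=a; o[:560,396:]=b; o=cv2.resize(o,(800,489)); cv2.imwrite("pics/crop4.png",o)
E
python3 meas.py pics/top2.png
```

```text
clock: 7.5
tool_pos: [0.4179, 0.2698, 0.2738]
orientation: [-2.228, -2.215, 0.001]
contact_force: [-0.4, 0.3, 0.1]
grip_width: 0.0424
gripper_force: 0.0
pad [281.60913242 159.80091324] [ 263  142   38   37 1095] 0.09160656590680973 -2.170801299445307
mark [275.68181818 287.10606061] [271 278  10  18 132] 0.17982530861683943 177.1928253920423
```

View pics/crop4.png

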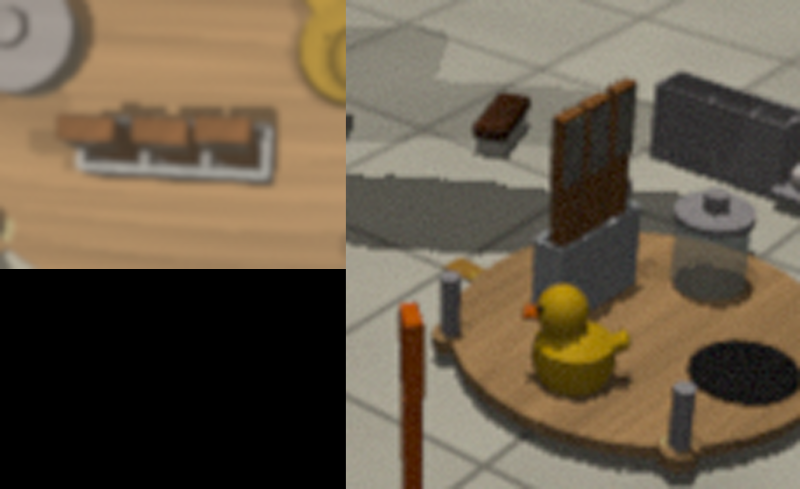

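Run:
```python
from h import *
c=viewer.get_calibration("top"); s=viewer.get_calibration("scene")
g=lambda X,Y:(230+X/3.843,190+Y/3.843)
T=[onz(c,*g(*p),.197) for p in [(85,128),(160,130),(223,129)]]
for t in T: print("top",t.round(4),"scene px pred",px(s,t).round(1))
# scene crop px -> full: x=270+(X/.8734-396)/4, y=150+Y/.8734/4
for X,Y in [(575,112),(598,103),(622,88)]: print("scene seen",270+(X/.8734-396)/4,150+Y/.8734/4)
for q in [(77,173),(272,182)]: print("boxfront",onz(c,*g(*q),.094).round(4))
C=np.array([.5805,.049]);a=np.radians(177.4); r=np.array([np.cos(a),np.sin(a)]);t=np.array([-r[1],r[0]])
for k in(-1,0,1): print("comp",(C+.06*r+k*.0317*t).round(4))
```

```text
top [0.5226 0.082  0.197 ] scene px pred [347.8 173.5]
top [0.5218 0.048  0.197 ] scene px pred [339.9 177.6]
top [0.5224 0.0195 0.197 ] scene px pred [333.5 181.3]
scene seen 335.58667277307075 182.05862147927638
scene seen 342.1701396839936 179.4824822532631
scene seen 349.0398442866957 175.1889168765743
boxfront [0.5077 0.1006 0.094 ]
boxfront [0.5035 0.0011 0.094 ]
comp [0.522  0.0834]
comp [0.5206 0.0517]
comp [0.5191 0.0201]
```

Run:
```python
from h import *
plan([(.522,.082,.23,87.5),(.522,.082,.158,87.5),(.522,.082,.255,87.5),(.4665,.22,.255,90),(.5115,.354,.255,90),(.5115,.354,.148,90)])
```

```text
(0.522, 0.082, 0.23, 87.5) -> [-0.25, 0.138, 0.058, 0.014]
(0.522, 0.082, 0.158, 87.5) -> [0.0, 0.0, 0.096, -0.0]
(0.522, 0.082, 0.255, 87.5) -> [0.0, 0.0, -0.129, -0.0]
(0.4665, 0.22, 0.255, 90) -> [0.181, -0.082, -0.0, -0.014]
(0.5115, 0.354, 0.255, 90) -> [0.179, 0.06, -0.0, 0.0]
(0.5115, 0.354, 0.148, 90) -> [0.0, 0.0, 0.143, 0.0]
```

```bash
python3 -m inch '[-0.25,0.138,0.05,0.014,-0.25,0.138,0.05,0.014,-0.25,0.138,0.05,0.014,-0.25,0.138,0.05,0.014,-0.25,0.138,0.058,0.014,-0.25,0.138,0.058,0.014,-0.25,0.138,0.058,0.014,-0.25,0.138,0.058,0.014]' 0.5
python3 -m inch '[0,0,0.05,0,0,0,0.096,0,0,0,0.096,0,0,0,0.096,0]'
python3 -m inch '[0,0,0,0,0,0,0,0,0,0,0,0,0,0,0,0,0,0,0,0]' 0 30
python3 -m inch '[0,0,-0.03,0,0,0,-0.08,0,0,0,-0.129,0,0,0,-0.129,0,0,0,-0.129,0]'
```

```text
clock: 8.27
tool_pos: [0.5218, 0.0815, 0.2302]
orientation: [-2.269, -2.171, 0.001]
contact_force: [-0.2, -0.6, 0.3]
grip_width: 0.0429
gripper_force: 0.0
clock: 8.6
tool_pos: [0.5205, 0.0831, 0.1584]
orientation: [-2.265, -2.174, 0.004]
contact_force: [-0.1, -0.8, 1.2]
grip_width: 0.0427
gripper_force: 0.0
clock: 9.02
tool_pos: [0.5236, 0.0825, 0.1608]
orientation: [2.267, 2.172, 0.006]
contact_force: [0.8, 1.3, 8.3]
grip_width: 0.0117
gripper_force: 35.0
clock: 9.43
tool_pos: [0.5233, 0.0823, 0.2582]
orientation: [2.267, 2.171, 0.007]
contact_force: [0.5, -0.4, -1.0]
grip_width: 0.0118
gripper_force: 33.6
```

```bash
python3 -m inch '[0.05,-0.06,0,-0.01,0.1,-0.082,0,-0.014,0.181,-0.082,0,-0.014,0.181,-0.082,0,-0.014,0.181,-0.082,0,-0.014,0.181,-0.082,0,-0.014,0.181,-0.082,0,-0.014]'
python3 -m inch '[0.179,0.06,0,0,0.179,0.06,0,0,0.179,0.06,0,0,0.179,0.06,0,0,0.179,0.06,0,0,0.179,0.06,0,0]'
python3 - <<'E'
from h import *
st=arm.get_state();print(st["grip_width"],yaw(st)); c=viewer.get_calibration("wrist"); im=viewer.capture("wrist"); cv2.imwrite("pics/w2.png",im)
plan([(.5115,.354,.12,90)])
E
```

```text
clock: 10.02
tool_pos: [0.4659, 0.2201, 0.2546]
orientation: [-2.219, -2.223, 0.003]
contact_force: [0.2, -0.5, -0.5]
grip_width: 0.0118
gripper_force: 33.6
clock: 10.52
tool_pos: [0.5116, 0.3538, 0.2543]
orientation: [-2.221, -2.222, 0.003]
contact_force: [-0.6, -0.6, -0.0]
grip_width: 0.0116
gripper_force: 33.6
0.011598395146151833 90.0278851863474
(0.5115, 0.354, 0.12, 90) -> [0.001, 0.0, 0.18, -0.0]
```

View pics/w2.png

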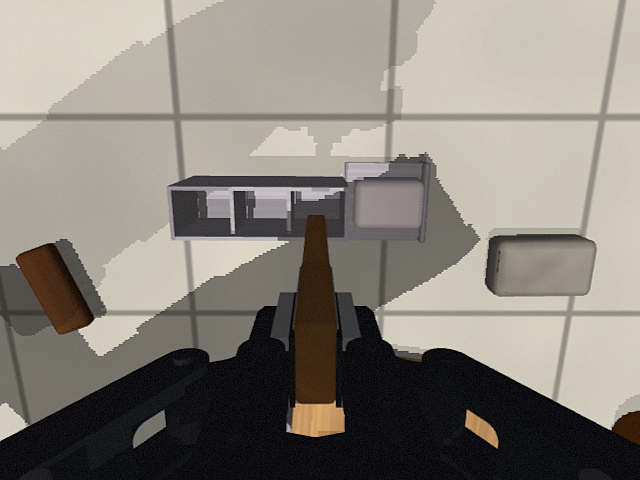

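Run:
```python
from h import *
c=viewer.get_calibration("wrist")
for q in [(170,187),(345,187),(170,239),(345,239),(233,187),(291,187)]: print("rim",q,onz(c,*q,.075).round(4))
for q in [(307,216),(325,216)]: print("foot",onz(c,*q,.124).round(4))
```

```text
rim (170, 187) [0.4026 0.3742 0.075 ]
rim (345, 187) [0.535  0.3742 0.075 ]
rim (170, 239) [0.3989 0.3335 0.075 ]
rim (345, 239) [0.5358 0.3336 0.075 ]
rim (233, 187) [0.4503 0.3742 0.075 ]
rim (291, 187) [0.4942 0.3742 0.075 ]
foot [0.5072 0.3619 0.124 ]
foot [0.5189 0.3619 0.124 ]
```

```bash
python3 -m inch '[0,0,0.05,0,0,0,0.1,0,0,0,0.14,0,0,0,0.153,0,0,0,0.153,0,0,0,0.153,0]'
python3 -m inch '[0,0,0,0,0,0,0,0,0,0,0,0,0,0,-0.02,0,0,0,-0.07,0,0,0,-0.12,0,0,0,-0.16,0,0,0,-0.16,0]' 0.4
python3 - <<'E'
from h import *
plan([(.46,.17,.245,88),(.522,.048,.235,87.5),(.522,.048,.158,87.5)])
E
```

```text
clock: 11.07
tool_pos: [0.5117, 0.3536, 0.1418]
orientation: [2.222, 2.221, 0.001]
contact_force: [-0.4, 0.2, -0.2]
grip_width: 0.0113
gripper_force: 34.0
clock: 11.73
tool_pos: [0.5131, 0.3559, 0.2681]
orientation: [2.219, 2.221, 0.016]
contact_force: [0.4, -0.3, -0.4]
grip_width: 0.0342
gripper_force: 0.0
(0.46, 0.17, 0.245, 88) -> [-0.248, -0.071, 0.031, 0.011]
(0.522, 0.048, 0.235, 87.5) -> [-0.16, 0.088, 0.013, 0.003]
(0.522, 0.048, 0.158, 87.5) -> [0.0, 0.0, 0.103, -0.0]
```

```bash
python3 -m inch '[-0.248,-0.071,0.031,0.011,-0.248,-0.071,0.031,0.011,-0.248,-0.071,0.031,0.011,-0.248,-0.071,0.031,0.011,-0.248,-0.071,0.031,0.011,-0.248,-0.071,0.031,0.011,-0.248,-0.071,0.031,0.011]'
python3 - <<'E'
from h import *
im=viewer.capture("top"); cv2.imwrite("pics/top3.png",im); c=viewer.get_calibration("top")
for f in ("pics/top2.png","pics/top3.png"):
    h=cv2.cvtColor(cv2.imread(f),cv2.COLOR_BGR2HSV).astype(int); H,S,V=h[...,0],h[...,1],h[...,2]
    m=(H<15)&(S>95)&(V>60)&(V<170); m[:210]=0; m[240:]=0; m[:,:240]=0; m[:,305:]=0
    for p,s in blobs(m,15): print(f,p.round(1),s,onz(c,*p,.197).round(4), h[int(p[1]),int(p[0])])
plan([(.522,.048,.235,87.5)])
E
```

```text
clock: 12.32
tool_pos: [0.4581, 0.1675, 0.2383]
orientation: [2.261, 2.181, 0.003]
contact_force: [0.1, 0.4, -0.0]
grip_width: 0.0345
gripper_force: 0.0
pics/top2.png [270.6 223.5] [245 220  51   8 318] [0.5224 0.0498 0.197 ] [ 14 136 139]
pics/top3.png [270.4 223.9] [263 220  16   8 101] [0.5217 0.0501 0.197 ] [ 14 135 151]
pics/top3.png [287.4 224.3] [280 221  16   8 103] [0.5212 0.0206 0.197 ] [ 14 136 152]
(0.522, 0.048, 0.235, 87.5) -> [-0.158, 0.09, 0.004, 0.003]
```

```bash
python3 -m inch '[-0.157,0.09,0.004,0.003,-0.157,0.09,0.004,0.003,-0.157,0.09,0.004,0.003,-0.157,0.09,0.004,0.003,-0.157,0.09,0.004,0.003,-0.157,0.09,0.004,0.003]' 0.5
python3 -m inch '[0,0,0.05,0,0,0,0.102,0,0,0,0.102,0,0,0,0.102,0]'
python3 -m inch '[0,0,0,0,0,0,0,0,0,0,0,0,0,0,0,0,0,0,0,0]' 0 30
python3 -m inch '[0,0,-0.03,0,0,0,-0.08,0,0,0,-0.129,0,0,0,-0.129,0,0,0,-0.129,0]'
python3 - <<'E'
from h import *
plan([(.45,.20,.255,90),(.4665,.354,.255,90),(.4665,.354,.14,90)])
E
```

```text
clock: 12.87
tool_pos: [0.5223, 0.0492, 0.2341]
orientation: [-2.269, -2.172, -0.0]
contact_force: [-1.3, 0.7, 1.0]
grip_width: 0.0427
gripper_force: 0.0
clock: 13.2
tool_pos: [0.5201, 0.0501, 0.1572]
orientation: [-2.265, -2.173, 0.004]
contact_force: [0.4, 0.0, 1.5]
grip_width: 0.043
gripper_force: 0.0
clock: 13.62
tool_pos: [0.523, 0.049, 0.1602]
orientation: [2.267, 2.172, 0.005]
contact_force: [-0.1, 0.8, 7.8]
grip_width: 0.0114
gripper_force: 34.1
clock: 14.03
tool_pos: [0.5232, 0.0488, 0.2578]
orientation: [2.266, 2.17, 0.008]
contact_force: [-0.7, 1.0, -1.5]
grip_width: 0.0118
gripper_force: 32.9
(0.45, 0.2, 0.255, 90) -> [0.197, -0.106, 0.004, -0.014]
(0.4665, 0.354, 0.255, 90) -> [0.205, 0.022, -0.0, 0.0]
(0.4665, 0.354, 0.14, 90) -> [0.0, 0.0, 0.153, 0.0]
```

```bash
python3 -m inch '[0.05,-0.08,0,-0.014,0.1,-0.106,0,-0.014,0.197,-0.106,0,-0.014,0.197,-0.106,0,-0.014,0.197,-0.106,0,-0.014,0.197,-0.106,0,-0.014,0.197,-0.106,0,-0.014]'
python3 - <<'E'
from h import *
a=viewer.capture("top"); b=viewer.capture("scene"); w=viewer.capture("wrist")
f=lambda i,k:cv2.resize(i,None,fx=k,fy=k,interpolation=cv2.INTER_CUBIC)
o=np.zeros((480,780,3),np.uint8)
A=f(a[190:300,100:180],4); o[:440,:320]=A; B=f(b[130:220,320:435],4); o[:360,320:780]=B
cv2.imwrite("pics/c5.png",o); cv2.imwrite("pics/w3.png",w)
plan([(.469,.354,.255,90),(.469,.354,.14,90)])
E
```

```text
clock: 14.62
tool_pos: [0.4482, 0.1999, 0.2541]
orientation: [-2.218, -2.225, 0.002]
contact_force: [0.4, -0.5, -1.1]
grip_width: 0.0119
gripper_force: 32.8
(0.469, 0.354, 0.255, 90) -> [0.207, 0.027, -0.001, -0.0]
(0.469, 0.354, 0.14, 90) -> [0.0, 0.0, 0.153, 0.0]
```

View pics/c5.png

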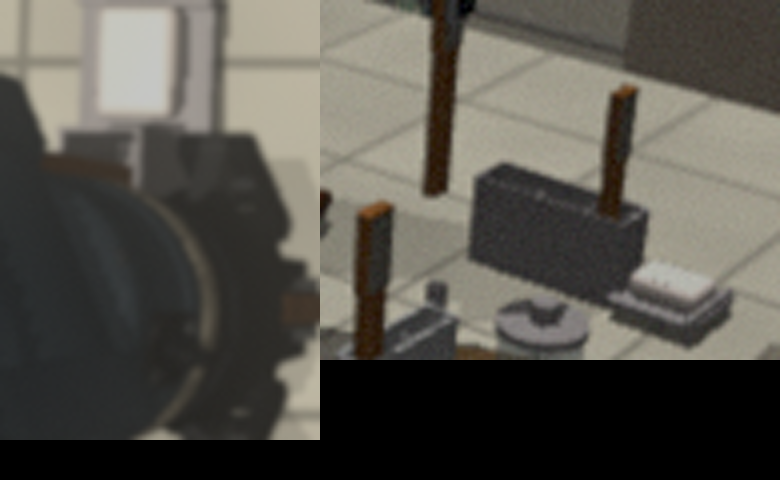

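```bash
python3 -m inch '[0.207,0.027,-0.001,0,0.207,0.027,-0.001,0,0.207,0.027,-0.001,0,0.207,0.027,-0.001,0,0.207,0.027,-0.001,0,0.207,0.027,-0.001,0]'
python3 -m inch '[0,0,0.05,0,0,0,0.1,0,0,0,0.14,0,0,0,0.153,0,0,0,0.153,0,0,0,0.153,0]'
python3 -m inch '[0,0,0,0,0,0,0,0,0,0,0,0,0,0,-0.02,0,0,0,-0.07,0,0,0,-0.12,0,0,0,-0.16,0,0,0,-0.16,0]' 0.3
python3 - <<'E'
from h import *
plan([(.45,.15,.24,88)])
E
```

```text
clock: 15.27
tool_pos: [0.4693, 0.3551, 0.2544]
orientation: [-2.22, -2.223, 0.002]
contact_force: [0.8, -0.3, -0.7]
grip_width: 0.0114
gripper_force: 32.9
clock: 15.77
tool_pos: [0.4694, 0.354, 0.1417]
orientation: [2.222, 2.221, 0.001]
contact_force: [0.6, 0.7, -0.1]
grip_width: 0.0115
gripper_force: 33.0
clock: 16.43
tool_pos: [0.4706, 0.3564, 0.268]
orientation: [2.219, 2.222, 0.016]
contact_force: [-0.5, 0.1, -0.0]
grip_width: 0.0255
gripper_force: 0.0
(0.45, 0.15, 0.24, 88) -> [-0.275, -0.028, 0.037, 0.011]
```

```bash
python3 -m inch '[-0.275,-0.028,0.037,0.011,-0.275,-0.028,0.037,0.011,-0.275,-0.028,0.037,0.011,-0.275,-0.028,0.037,0.011,-0.275,-0.028,0.037,0.011,-0.275,-0.028,0.037,0.011,-0.275,-0.028,0.037,0.011]' 0.5
python3 - <<'E'
from h import *
im=viewer.capture("top"); cv2.imwrite("pics/top4.png",im); c=viewer.get_calibration("top")
for f in ("pics/top4.png",):
    h=cv2.cvtColor(cv2.imread(f),cv2.COLOR_BGR2HSV).astype(int); H,S,V=h[...,0],h[...,1],h[...,2]
    m=(H<15)&(S>95)&(V>60)&(V<170); m[:210]=0; m[240:]=0; m[:,:240]=0; m[:,305:]=0
    for p,s in blobs(m,15): print(f,p.round(1),s,onz(c,*p,.197).round(4), h[int(p[1]),int(p[0])])
plan([(.522,.0205,.235,87.5)])
E
```

```text
clock: 17.02
tool_pos: [0.4478, 0.1468, 0.2337]
orientation: [2.262, 2.179, 0.002]
contact_force: [0.8, 0.7, 0.4]
grip_width: 0.0426
gripper_force: 0.0
pics/top4.png [288.3 224.7] [281 222  15   7  94] [0.5204 0.019  0.197 ] [ 14 137 156]
(0.522, 0.0205, 0.235, 87.5) -> [-0.167, 0.104, -0.002, 0.003]
```

```bash
python3 -m inch '[-0.168,0.103,-0.002,0.003,-0.168,0.103,-0.002,0.003,-0.168,0.103,-0.002,0.003,-0.168,0.103,-0.002,0.003,-0.168,0.103,-0.002,0.003,-0.168,0.103,-0.002,0.003]' 0.5
python3 -m inch '[0,0,0.05,0,0,0,0.102,0,0,0,0.102,0,0,0,0.102,0]'
python3 -m inch '[0,0,0,0,0,0,0,0,0,0,0,0,0,0,0,0,0,0,0,0]' 0 30
python3 -m inch '[0,0,-0.03,0,0,0,-0.08,0,0,0,-0.129,0,0,0,-0.129,0,0,0,-0.129,0]'
python3 - <<'E'
from h import *
plan([(.42,.20,.255,90),(.4235,.354,.255,90),(.4235,.354,.14,90)])
E
```

```text
clock: 17.57
tool_pos: [0.522, 0.0204, 0.2342]
orientation: [-2.269, -2.172, -0.001]
contact_force: [0.5, 1.0, 0.4]
grip_width: 0.0424
gripper_force: 0.0
clock: 17.9
tool_pos: [0.5194, 0.0216, 0.1572]
orientation: [-2.264, -2.174, 0.004]
contact_force: [1.1, -0.1, 0.4]
grip_width: 0.0426
gripper_force: 0.0
clock: 18.32
tool_pos: [0.5221, 0.0205, 0.1602]
orientation: [2.267, 2.172, 0.005]
contact_force: [-1.3, 1.4, 6.4]
grip_width: 0.0117
gripper_force: 34.2
clock: 18.73
tool_pos: [0.5225, 0.0202, 0.258]
orientation: [2.266, 2.17, 0.008]
contact_force: [-0.2, -0.4, -1.6]
grip_width: 0.0117
gripper_force: 33.1
(0.42, 0.2, 0.255, 90) -> [0.234, -0.147, 0.004, -0.014]
(0.4235, 0.354, 0.255, 90) -> [0.205, 0.005, -0.0, 0.0]
(0.4235, 0.354, 0.14, 90) -> [0.0, 0.0, 0.153, 0.0]
```

```bash
python3 -m inch '[0.05,-0.08,0,-0.014,0.1,-0.147,0,-0.014,0.234,-0.147,0,-0.014,0.234,-0.147,0,-0.014,0.234,-0.147,0,-0.014,0.234,-0.147,0,-0.014,0.234,-0.147,0,-0.014]'
python3 -m inch '[0.205,0.005,0,0,0.205,0.005,0,0,0.205,0.005,0,0,0.205,0.005,0,0,0.205,0.005,0,0,0.205,0.005,0,0]'
python3 - <<'E'
from h import *
st=arm.get_state();print(st["grip_width"],yaw(st)); c=viewer.get_calibration("wrist"); im=viewer.capture("wrist"); cv2.imwrite("pics/w4.png",im)
E
```

```text
clock: 19.32
tool_pos: [0.4172, 0.2026, 0.2542]
orientation: [-2.215, -2.227, 0.0]
contact_force: [-0.2, -0.1, -0.2]
grip_width: 0.0118
gripper_force: 33.1
clock: 19.82
tool_pos: [0.4222, 0.3541, 0.2535]
orientation: [2.219, 2.224, -0.003]
contact_force: [-0.5, -0.4, 0.5]
grip_width: 0.0116
gripper_force: 33.1
0.011551674732097941 90.12419379864565
```

View pics/w4.png

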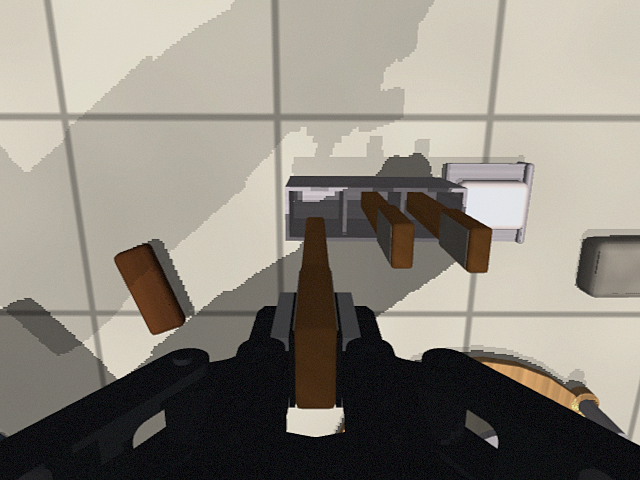

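The first two files stand in cells 2 and 3, at (387,235) and (448,240). The third's foot at (315,220) lies within cell 1, which spans (290–343, 188–238). I lower it.

```bash
python3 -m inch '[0,0,0.05,0,0,0,0.1,0,0,0,0.14,0,0,0,0.153,0,0,0,0.153,0,0,0,0.153,0]'
python3 -m inch '[0,0,0,0,0,0,0,0,0,0,0,0,0,0,-0.02,0,0,0,-0.07,0,0,0,-0.12,0,0,0,-0.16,0,0,0,-0.16,0]' 0.3
python3 - <<'E'
from h import *
plan([(.40,.16,.26,88)])
E
```

```text
clock: 20.37
tool_pos: [0.4224, 0.3528, 0.1405]
orientation: [2.222, 2.221, -0.0]
contact_force: [0.6, 0.1, -0.3]
grip_width: 0.0118
gripper_force: 33.4
clock: 21.03
tool_pos: [0.4237, 0.3555, 0.2667]
orientation: [2.22, 2.222, 0.015]
contact_force: [-0.1, -0.1, -0.5]
grip_width: 0.0255
gripper_force: 0.0
(0.4, 0.16, 0.26, 88) -> [-0.261, -0.032, 0.009, 0.011]
```

```bash
python3 -m inch '[-0.06,0.1,0,0.1,-0.1,0.2,0,0.15,-0.2,0.3,0,0.2,-0.273,0.356,0.009,0.267,-0.273,0.356,0.009,0.267,-0.273,0.356,0.009,0.267,-0.273,0.356,0.009,0.267,-0.273,0.356,0.009,0.267,-0.273,0.356,0.009,0.267,-0.273,0.356,0.009,0.267]' 0.5 20
python3 - <<'E'
from h import *
im=viewer.capture("top"); cv2.imwrite("pics/top5.png",im); w=viewer.capture("wrist"); cv2.imwrite("pics/w5.png",w); c=viewer.get_calibration("wrist")
print(px(c,(.6913,.1501,.074)), arm.get_state()["qpos"]); plan([(.6913,.1501,.25,42.4),(.6913,.1501,.045,42.4)])
E
python3 meas.py pics/top5.png
```

```text
clock: 21.87
tool_pos: [0.6908, 0.147, 0.252]
orientation: [2.935, 1.121, -0.001]
contact_force: [0.2, 0.4, 0.1]
grip_width: 0.0426
gripper_force: 0.0
[314.2017883  213.81154047] [2.13553123e-01 5.69646885e-01 5.60810776e-01 1.56241728e+00
 4.22692426e-04 2.62263390e+00]
(0.6913, 0.1501, 0.25, 42.4) -> [0.003, 0.002, 0.004, -0.002]
(0.6913, 0.1501, 0.045, 42.4) -> [0.0, 0.0, 0.273, -0.0]
pad [280.90199637 159.91197822] [ 263  142   37   37 1102] 0.09131587548377411 -1.2342423998754548
pad [218.29051988 216.94495413] [213 187  16  60 327] 0.13293223469021426 103.55072081408822
mark [275.59663866 286.97478992] [272 278   8  17 119] 0.17955499398194827 177.12932693021042
```

View pics/w5.png

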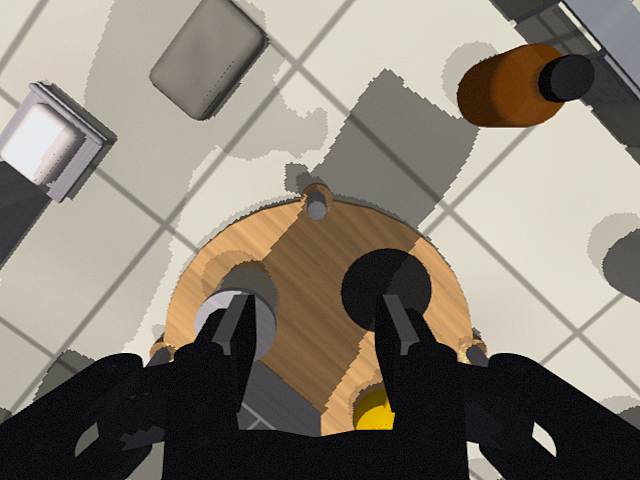

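```bash
python3 -m inch '[0.003,0.002,0.06,0,0.003,0.002,0.12,0,0.003,0.002,0.18,0,0.003,0.002,0.24,0,0.003,0.002,0.276,0,0.003,0.002,0.276,0,0.003,0.002,0.276,0]'
python3 -m inch '[0,0,0,0,0,0,0,0,0,0,0,0,0,0,0,0,0,0,0,0,0,0,0,0]' 0 20
python3 - <<'E'
from h import *
st=arm.get_state(); C=np.array([.5805,.049]); d=st["tool_pos"][:2]-C; print(np.hypot(*d),np.degrees(np.arctan2(*d[::-1])),yaw(st),st["contact_force"],st["qpos"])
E
```

```text
clock: 22.55
tool_pos: [0.6896, 0.151, 0.0456]
orientation: [-2.931, -1.128, 0.006]
contact_force: [-0.9, -0.4, 0.9]
grip_width: 0.0427
gripper_force: 0.0
clock: 23.05
tool_pos: [0.6938, 0.1507, 0.05]
orientation: [2.933, 1.126, 0.009]
contact_force: [-0.3, 1.9, 7.6]
grip_width: 0.015
gripper_force: 21.1
0.15224127200577853 41.9103196270635 41.996432459948934 [-0.26433461  1.87103737  7.63986054] [2.13526716e-01 6.42671889e-01 1.70995491e-01 1.09325322e+00
 8.11202556e-04 2.62215180e+00]
```

```bash
for i in 1 2; do python3 -m inch '[-0.0001,-0.007,0,-0.0111,-0.0011,-0.0209,0,-0.0333,-0.0037,-0.0382,0,-0.0611,-0.0077,-0.0551,0,-0.0889,-0.0146,-0.0749,0,-0.1222,-0.0234,-0.0939,0,-0.1556,-0.0342,-0.1118,0,-0.1889,-0.0468,-0.1286,0,-0.2222,-0.0586,-0.1414,0,-0.25,-0.0662,-0.1486,0,-0.2667]' | egrep 'tool_pos|contact|grip'; done
python3 - <<'E'
from h import *
st=arm.get_state(); C=np.array([.5805,.049]); d=st["tool_pos"][:2]-C; print(np.hypot(*d),np.degrees(np.arctan2(*d[::-1])),yaw(st),st["contact_force"],st["qpos"])
E
```

```text
tool_pos: [0.5817, 0.1994, 0.0499]
contact_force: [2.3, -5.2, 8.8]
grip_width: 0.0149
gripper_force: 21.3
tool_pos: [0.472, 0.1496, 0.0499]
contact_force: [4.1, -1.8, 10.2]
grip_width: 0.0153
gripper_force: 21.5
0.14799413698881253 137.16597983332687 138.2300244931368 [ 4.08870712 -1.84453983 10.1775377 ] [ 0.30800089  0.31590496 -0.4081388   0.83795807 -0.00164049  1.03699745]
```

Two thirds done smoothly; one more 48° and then 35°.

```bash
python3 -m inch '[-0.0001,-0.007,0,-0.0111,-0.0011,-0.0209,0,-0.0333,-0.0037,-0.0382,0,-0.0611,-0.0077,-0.0551,0,-0.0889,-0.0146,-0.0749,0,-0.1222,-0.0234,-0.0939,0,-0.1556,-0.0342,-0.1118,0,-0.1889,-0.0468,-0.1286,0,-0.2222,-0.0586,-0.1414,0,-0.25,-0.0662,-0.1486,0,-0.2667]' | egrep 'tool_pos|contact|grip'
python3 -m inch '[-0.0001,-0.007,0,-0.0111,-0.0011,-0.0209,0,-0.0333,-0.0037,-0.0382,0,-0.0611,-0.0077,-0.0551,0,-0.0889,-0.0146,-0.0749,0,-0.1222,-0.0234,-0.0939,0,-0.1556,-0.0342,-0.1118,0,-0.1889,-0.0362,-0.1147,0,-0.1944,-0.0362,-0.1147,0,-0.1944,-0.0362,-0.1147,0,-0.1944]' | egrep 'tool_pos|contact|grip'
python3 - <<'E'
from h import *
st=arm.get_state(); C=np.array([.5805,.049]); d=st["tool_pos"][:2]-C; print(np.hypot(*d),np.degrees(np.arctan2(*d[::-1])),yaw(st),st["contact_force"])
im=viewer.capture("top"); cv2.imwrite("pics/top6.png",im)
cv2.imwrite("pics/crop6.png",cv2.resize(im[110:310,190:370],None,fx=2.8,fy=2.8,interpolation=cv2.INTER_CUBIC))
E
python3 meas.py pics/top6.png
```

```text
tool_pos: [0.4348, 0.0332, 0.0498]
contact_force: [0.2, 2.4, 19.9]
grip_width: 0.0151
gripper_force: 22.2
tool_pos: [0.4718, -0.0496, 0.0498]
contact_force: [2.8, 0.4, 15.3]
grip_width: 0.0151
gripper_force: 21.9
0.14675776332753906 -137.7922511324989 -139.02634400433504 [ 2.84577549  0.40188091 15.25306861]
pad [296.46792284 231.92059219] [ 258  201   90   67 2229] 0.0719082322755146 -149.81466297925547
mark [274.36046512 286.56976744] [271 278   7  17  86] 0.1788542406021388 176.2638073647416
```

View pics/crop6.png

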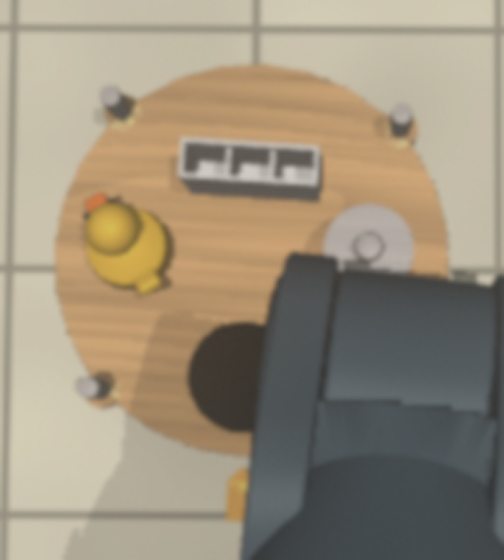

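Run:
```python
from h import *
c=viewer.get_calibration("top")
A,B,D=[onz(c,190+x/2.8,110+y/2.8,.074)[:2] for x,y in [(400,115),(95,386),(112,98)]]
a=lambda v:np.degrees(np.arctan2(v[1],v[0]))
print(A,B,D,(A+B)/2, np.linalg.norm(A-B))
print("AB",a(B-A), "DB",a(B-D),"DA",a(A-D), "pad dir est", a(B-A)+45, a(B-D), a(A-D)-90+360)
K=[onz(c,190+x/2.8,110+y/2.8,.094)[:2] for x,y in [(181,140),(320,146)]]; print("box edge",a(K[0]-K[1])+90)
```

```text
[ 0.67991419 -0.06207493] [0.48283624 0.15550232] [0.6913672  0.14648295] [0.58137521 0.04671369] 0.2935635904742589
AB 132.16977377337284 DB 177.5233885390248 DA -93.14325371038801 pad dir est 177.16977377337284 177.5233885390248 176.85674628961198
box edge 177.77255737425799
```

```bash
python3 -m inch '[0,0,0,0,0,0,0,0,0,0,0,0,0,0,-0.05,0,0,0,-0.1,0,0,0,-0.15,0,0,0,-0.2,0,0,0,-0.25,0,0,0,-0.25,0]' 0.5 20 | egrep 'tool_pos|contact|grip'
python3 - <<'E'
from h import *
plan([(.36,-.24,.235,180)])
E
```

```text
tool_pos: [0.4698, -0.0492, 0.2406]
contact_force: [1.6, 0.3, -0.3]
grip_width: 0.0429
gripper_force: 0.0
(0.36, -0.24, 0.235, 180) -> [0.277, -0.096, 0.007, 0.228]
```

```bash
python3 -m inch '[0.277,-0.096,0.007,0.228,0.277,-0.096,0.007,0.228,0.277,-0.096,0.007,0.228,0.277,-0.096,0.007,0.228,0.277,-0.096,0.007,0.228,0.277,-0.096,0.007,0.228,0.277,-0.096,0.007,0.228,0.277,-0.096,0.007,0.228]' 0.5 20 | egrep 'tool_pos|contact|grip'
python3 - <<'E'
from h import *
im=viewer.capture("top"); cv2.imwrite("pics/top7.png",im); c=viewer.get_calibration("top")
h=cv2.cvtColor(im,cv2.COLOR_BGR2HSV).astype(int); V=h[...,2]
m=V<60; m[:210]=0; m[330:]=0; m[:,:400]=0; m[:,:]&=True
for p,s in blobs(m,60): print(p,s,onz(c,*p,.022).round(4))
a=cv2.resize(im[110:310,190:550],None,fx=2.2,fy=2.2,interpolation=cv2.INTER_CUBIC); cv2.imwrite("pics/crop7.png",a)
E
python3 meas.py pics/top7.png
```

```text
tool_pos: [0.3572, -0.24, 0.2284]
contact_force: [-0.3, 0.1, 0.6]
grip_width: 0.0428
gripper_force: 0.0
[543.61002886 319.70707071] [ 464  303  155   27 2772] [ 0.336  -0.5072  0.022 ]
[445.73411371 321.69063545] [417 310  61  20 598] [ 0.3312 -0.3014  0.022 ]
pad [276.43755697 244.06289881] [ 258  226   38   37 1097] 0.08816171534054379 176.18512173865574
mark [275.64285714 287.00793651] [271 278  10  18 126] 0.17962039483434916 177.16227668848256
```

View pics/crop7.png

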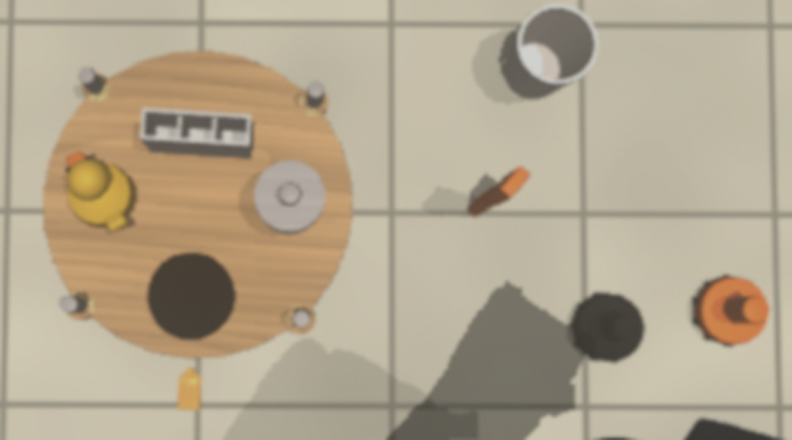

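Run:
```python
from h import *
c=viewer.get_calibration("top"); a=lambda v:np.degrees(np.arctan2(v[1],v[0]))
E_,D,F,B=[onz(c,190+x/2.2,110+y/2.2,.074)[:2] for x,y in [(88,76),(315,90),(72,304),(301,318)]]
print((E_+B)/2,(D+F)/2, np.linalg.norm(E_-B),np.linalg.norm(D-F))
print("pad dir",a(F-D)+45,a(B-E_)+360-45,a(F-E_),a(B-D),)
im=cv2.imread("pics/top7.png"); h=cv2.cvtColor(im,cv2.COLOR_BGR2HSV).astype(int); V=h[...,2]
m=(V<75); m[:238]=0; m[281:]=0; m[:,:447]=0; m[:,484:]=0
for p,s in blobs(m,100): print(p,s,onz(c,*p,.022).round(4))
for q in [(191,296)]: print(onz(c,190+q[0]/2.2,110+q[1]/2.2,.026))
```

```text
[0.58129564 0.04800219] [0.58121353 0.0475812 ] 0.2968046424708824 0.2964954129506541
pad dir 176.9167191966929 176.58273214166923 176.89511729094053 176.66364814320423
[465.16905444 258.53295129] [450 244  31  29 698] [ 0.4637 -0.3441  0.022 ]
[0.49151986 0.05405451 0.026     ]
```

Run:
```python
from h import *
plan([(.4645,-.3455,.16,180),(.4645,-.3455,.028,180)])
c=viewer.get_calibration("wrist"); im=viewer.capture("wrist"); print(px(c,(.4645,-.3455,.022)),px(c,(.4645,-.3455,.066)))
cv2.imwrite("pics/w7.png",im)
```

```text
(0.4645, -0.3455, 0.16, 180) -> [-0.142, -0.142, 0.091, 0.0]
(0.4645, -0.3455, 0.028, 180) -> [0.0, 0.0, 0.176, 0.0]
[198.01784929 326.24400425] [183.35665161 351.06619772]
```

```bash
python3 -m inch '[-0.143,-0.141,0.03,0,-0.143,-0.141,0.03,0,-0.143,-0.141,0.03,0,-0.143,-0.141,0.03,0,-0.143,-0.141,0.03,0,-0.143,-0.141,0.03,0]' 0.6 20 | egrep 'tool_pos|grip'
python3 - <<'E'
from h import *
c=viewer.get_calibration("wrist"); im=viewer.capture("wrist"); cv2.imwrite("pics/w8.png",im)
print(px(c,(.4645,-.3455,.022)),px(c,(.4645,-.3455,.066)))
V=cv2.cvtColor(im,cv2.COLOR_BGR2HSV)[...,2]; S=cv2.cvtColor(im,cv2.COLOR_BGR2HSV)[...,1]
for t in (40,55,70):
  m=(V<t); m[300:]=0
  for p,s in blobs(m,400): print(t,p.round(1),s,onz(c,*p,.022).round(4))
plan([(.4645,-.3455,.028,180)])
E
```

```text
tool_pos: [0.4661, -0.3445, 0.2044]
grip_width: 0.0514
gripper_force: 0.0
[315.39513375 212.75213247] [315.50227312 225.15220791]
40 [309.6 211.8] [ 267  169   86   85 5464] [ 0.4638 -0.35    0.022 ]
55 [309.5 211.7] [ 267  169   86   85 5547] [ 0.4637 -0.35    0.022 ]
70 [309.9 211.6] [ 267  169   87   86 5641] [ 0.4636 -0.3498  0.022 ]
(0.4645, -0.3455, 0.028, 180) -> [0.001, -0.002, 0.236, 0.001]
```

```bash
python3 -m inch '[0.003,-0.006,0.05,0,0.003,-0.006,0.1,0,0.003,-0.006,0.15,0,0.003,-0.006,0.2,0,0.003,-0.006,0.235,0,0.003,-0.006,0.235,0,0.003,-0.006,0.235,0]' | egrep 'tool_pos|contact|grip'
python3 -m inch '[0,0,0,0,0,0,0,0,0,0,0,0,0,0,0,0,0,0,0,0]' 0 30 | egrep 'tool_pos|contact|grip'
```

```text
tool_pos: [0.4618, -0.3483, 0.0297]
contact_force: [1.1, 0.9, 0.0]
grip_width: 0.0515
gripper_force: 0.0
tool_pos: [0.4639, -0.3505, 0.0322]
contact_force: [-0.2, 2.6, 8.2]
grip_width: 0.025
gripper_force: 29.1
```

```bash
python3 -m inch '[0,0,-0.03,0,0,0,-0.08,0,0,0,-0.13,0,0,0,-0.18,0,0,0,-0.2,0,0,0,-0.2,0]' | egrep 'tool_pos|contact|grip'
python3 - <<'E'
from h import *
plan([(.42,-.15,.178,180),(.4915,.0540,.178,180),(.4915,.0540,.054,180)])
c=viewer.get_calibration("wrist"); im=viewer.capture("wrist"); cv2.imwrite("pics/w9.png",im)
st=arm.get_state(); print(st["tool_pos"]); V=cv2.cvtColor(im,cv2.COLOR_BGR2HSV)[...,2]
for x in (240,270,290,316,340,360,390): print(x,[int(V[y,x]) for y in range(160,330,12)])
t=st["tool_pos"]; print(px(c,t-[0,0,.028]),px(c,t))
E
```

```text
tool_pos: [0.4646, -0.3514, 0.1858]
contact_force: [0.1, 0.2, -1.0]
grip_width: 0.0248
gripper_force: 29.8
(0.42, -0.15, 0.178, 180) -> [0.06, 0.269, 0.01, -0.0]
(0.4915, 0.054, 0.178, 180) -> [-0.095, 0.272, -0.0, 0.0]
(0.4915, 0.054, 0.054, 180) -> [0.0, 0.0, 0.165, 0.0]
[ 0.46376248 -0.35079241  0.18302241]
240 [241, 242, 241, 241, 239, 239, 238, 139, 136, 112, 13, 18, 20, 24, 11]
270 [242, 240, 239, 238, 237, 247, 11, 23, 25, 28, 29, 33, 77, 16, 23]
290 [239, 240, 238, 241, 141, 28, 29, 22, 26, 21, 21, 15, 16, 18, 15]
316 [133, 141, 137, 138, 140, 22, 24, 24, 29, 24, 23, 10, 20, 23, 19]
340 [137, 134, 132, 97, 95, 5, 20, 24, 27, 20, 23, 19, 14, 23, 17]
360 [134, 133, 96, 100, 100, 101, 13, 20, 14, 12, 23, 39, 77, 13, 19]
390 [137, 134, 95, 101, 102, 101, 102, 98, 34, 0, 19, 24, 23, 20, 21]
[320.1862133  280.71450544] [320.56974432 307.53229545]
```

```bash
python3 -m inch '[0.02,0.05,0.01,0,0.04,0.1,0.01,0,0.06,0.15,0.01,0,0.06,0.2,0.01,0,0.06,0.25,0.01,0,0.06,0.269,0.01,0,0.06,0.269,0.01,0]' | egrep 'tool_pos|grip'
python3 -m inch '[-0.02,0.05,0,0,-0.04,0.1,0,0,-0.06,0.15,0,0,-0.08,0.2,0,0,-0.095,0.25,0,0,-0.095,0.271,0,0,-0.095,0.271,0,0,-0.095,0.271,0,0]' | egrep 'tool_pos|grip'
python3 - <<'E'
from h import *
plan([(.4913,.0535,.064,180)])
c=viewer.get_calibration("wrist"); im=viewer.capture("wrist"); cv2.imwrite("pics/w10.png",im); st=arm.get_state()
print(st["grip_width"], "pad edge far row pred",px(c,(.4913+.042,.0535,.026)),"L/R",px(c,(.4913,.0535+.042,.026)),px(c,(.4913,.0535-.042,.026)))
for p in [(.4637+.0,0,0)]: pass
V=cv2.cvtColor(im,cv2.COLOR_BGR2HSV)[...,2].astype(int)
u,v=px(c,(.4913,.0535,.026)).astype(int); print(u,v)
m=V<75; m[300:]=0
for p,s in blobs(m,400): print(p.round(1),s)
E
```

```text
tool_pos: [0.4165, -0.1451, 0.1715]
grip_width: 0.0249
gripper_force: 30.1
tool_pos: [0.4888, 0.0553, 0.1712]
grip_width: 0.0249
gripper_force: 30.2
(0.4913, 0.0535, 0.064, 180) -> [-0.003, -0.002, 0.143, 0.0]
0.025176227111308385 pad edge far row pred [314.58756808 285.67789861] L/R [375.27272884 228.86299918] [254.10349312 228.60985961]
314 228
[315.2 245.1] [  231   173   168   127 15422]
```

```bash
python3 - <<'E'
from h import *
V=cv2.cvtColor(cv2.imread("pics/w10.png"),cv2.COLOR_BGR2HSV)[...,2]
for r in (180,190,200,210): 
    i=np.where(V[r,200:440]<75)[0]+200; print(r,i.min(),i.max(),(i.min()+i.max())/2)
E
python3 -m inch '[-0.003,-0.002,0.04,0,-0.003,-0.002,0.08,0,-0.003,-0.002,0.11,0,-0.003,-0.002,0.13,0,-0.003,-0.002,0.141,0,-0.003,-0.002,0.141,0,-0.003,-0.002,0.141,0]' | egrep 'tool_pos|contact|grip'
```

```text
180 286 344 315.0
190 273 357 315.0
200 265 365 315.0
210 260 370 315.0
tool_pos: [0.4914, 0.0527, 0.0666]
contact_force: [-1.0, -0.5, -0.6]
grip_width: 0.0252
gripper_force: 30.2
```

```bash
python3 -m inch '[0,0.001,0.004,0,0,0.001,0.008,0,0,0.001,0.01,0,0,0.001,0.01,0]' | egrep 'tool_pos|contact|grip'
```

```text
tool_pos: [0.4914, 0.0544, 0.0589]
contact_force: [0.3, -0.1, -2.3]
grip_width: 0.0253
gripper_force: 30.2
```

```bash
python3 -m inch '[0,0,0.001,0,0,0,0.002,0,0,0,0.002,0]' | egrep 'tool_pos|contact|grip'
```

```text
tool_pos: [0.4914, 0.0545, 0.0582]
contact_force: [-3.1, -0.6, 8.4]
grip_width: 0.0249
gripper_force: 31.3
```

```bash
python3 -m inch '[0,0,0,0,0,0,0,0,0,0,0,0,0,0,0,0,0,0,-0.02,0,0,0,-0.06,0,0,0,-0.11,0,0,0,-0.16,0,0,0,-0.22,0,0,0,-0.22,0]' 0.5 | egrep 'tool_pos|contact|grip'
python3 -m inch '[0.15,-0.2,0,0,0.15,-0.25,0,0,0.15,-0.3,0,0,0.15,-0.3,0,0,0.15,-0.3,0,0,0.15,-0.3,0,0,0.15,-0.3,0,0,0.15,-0.3,0,0]' | egrep 'clock|tool_pos|contact'
python3 - <<'E'
from h import *
a=viewer.capture("top"); b=viewer.capture("scene"); cv2.imwrite("pics/top9.png",a); cv2.imwrite("pics/scene9.png",b)
o=np.zeros((600,800,3),np.uint8)
A=cv2.resize(a[110:310,100:500],(800,400)); B=cv2.resize(b[140:340,200:460],(520,400))
o=np.vstack([cv2.resize(a[120:300,110:360],(400,288)),cv2.resize(b[150:350,150:428],(400,288))])
cv2.imwrite("pics/fin.png",o)
E
```

```text
tool_pos: [0.494, 0.0546, 0.2292]
contact_force: [1.1, 0.4, 0.7]
grip_width: 0.0424
gripper_force: 0.0
clock: 34.02
tool_pos: [0.3777, -0.1726, 0.2223]
contact_force: [0.6, 0.5, -0.5]
```

View pics/fin.png

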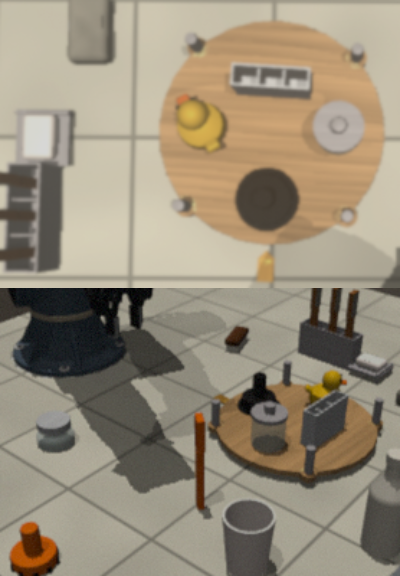

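The final view shows the three files standing in the rack at (15–20, 180–255) and the box empty. The massager is upright in the middle of the pad at (267,200), facing the arrow at (265,265). The jar and duck are still standing.

```bash
python3 -c "
from rig import arm
print(arm.hand_in())"
```

```text
the job is handed in; nothing more can be done
None
```

I handed the job in at about 34 s. All three foot files stand handle down in the soap rack. The pad was measured within about half a degree of the arrow, with the massager upright in the middle of it. The jar and duck are still standing on the carousel.

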